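# Clamp the anaerobic jar shut

### The arm

A 7-joint arm with a two-finger parallel gripper is mounted at the origin on a cart in front of the work surface, level with it; the furniture and walls round the work are solid. World frame = base frame: x ahead of the robot, y to its left, z up, the work surface at z = 0. Lengths are in m, angles in rad, forces in N, time in s.
With the tool pointing down it reaches from about 0.425 to 0.95 m from the base axis. Payload 4.7 kg.
Tool frame: the origin (TCP) lies on the centre line of the jaws, within the pads' length; the fingertips stand robot.nose_length ahead of it and the grasp point (between the pads) lies 8 mm behind it (robot.nose_length is the distance from the TCP to the fingertips, in m); z points along the fingers, y is the line along which they close (so a half turn about z gives the same grasp; the last joint's range is limited). The gripper opens to 85 mm and grips with 20 to 120 N. Pads are 22 mm wide; open, the fingers measure 114 mm over their backs; the gripper's body (76 mm by 85 mm) begins 54 mm behind the grasp point. The pads swing forward as they close: fully open they stand 13 mm farther back than shut.
Start: joints at [1.177, 0.469, -0.049, 1.532, 0.024, 1.141, -0.082], TCP at [0.241, -0.631, 0.242] pointing down, gripper open.
Joint ranges: [-2.59, 2.59], [-0.33, 1.99], [-1.39, 1.29], [0.1, 2.45], [-1.04, 4.18], [0.21, 1.99], [-2.66, 2.66]. Speed limits (rad/s): [2.57, 2.57, 3.14, 3.14, 3.14, 3.14, 3.14].

### API

Orientations are given as [roll, pitch, yaw] about the fixed x, y, z axes, in that order (R = Rz(yaw) Ry(pitch) Rx(roll)).
In Python, from plant import robot gives the robot as it stands. Calls block until the motion is done:
- robot.goto(position, orientation): joint-space move of the TCP to a pose.
- robot.move_straight(position, vel=0.15, attitude=None, contact_N=None): straight line of the TCP; attitude=None keeps the orientation; vel is the mean speed in m/s. With contact_N (N) it stops when the force on the tool has changed by that much, and returns True; else False.
- robot.move_joints(angles): joint-space move.
- robot.grip(opening, strength=None): opening from 0.0 (shut) to 1.0 (fully open); strength is the grip in N (None keeps the last); returns when the fingers have stopped.
- robot.sleep(seconds).
- robot.inverse_kinematics(position, orientation): joint angles nearest the present ones, or None.
- robot.sense(): the state.
- robot.grab_frame(name): name is "scene" or "top"; returns a dict with "image" (420x560x3 uint8, red, green, blue), "range_z" (420x560 float32, m along the optical axis (not along the pixel's ray), 0 where there is no reading), "fx", "fy", "cx", "cy" (pixels), "dist_coeffs" ([k1, k2, p1, p2, k3] as OpenCV has them; the pictures are not rectified), "R" (3x3) and "t" (3): a world point X has camera coordinates R X + t. Camera axes: x right, y down, z forward; pixel columns grow to the right and rows downward; lengths in m; the calibration is good to about 2 mm. A picture is of the moment at which its call begins.
A pose or a line that the arm cannot do raises robot.IKError and nothing moves.
- robot.close_job(): hands the job in; it is judged then, once.
The state is a dict: "t": time; "joint_pos": joint angles; "joint_velocities": joint speeds; "effort": joint torques, N m; "tcp_pos": TCP position; "tcp_rot": TCP orientation; "wrist_force": force on the tool from outside, world axes, zero at the start; "torque": the same for the moment, N m; "opening": opening from 0.0 (shut) to 1.0 (fully open); "gripper_force": force on a finger pad.
Only numpy, scipy, OpenCV 4.12 (cv2) and the standard library are available. Lean on these libraries where they do the work, as an engineer would, in place of code of your own. Each camera call takes 0.05 s, during which the arm holds its last target. There are 200 camera calls.

### The job

The culture plates are loaded and the lid lies on the anaerobic jar, but its clamp screw is still up. Wind the handwheel on top clockwise until the foot of the screw has come down and bears firmly on the lid, so that the jar is sealed, then let go of the wheel and leave the other things on the bench where they are.

Things in the scene. Friction and masses are not known exactly. Their poses are not given: they have to be found in the camera images.
- jar_stand: Clear round plate jar, 116 mm across, standing in a clamp frame that does not move: grey base plate 150 x 214 x 12 mm, two upright steel rods 12 mm thick at y = -91 and +91 mm carrying an aluminium crosshead (34 x 212 x 16 mm, z 193 to 209 mm, along y). Origin: middle of the underside on the worktop; z up, x across the crosshead. The handwheel's upright axis is the z axis of this frame.
- jar_lid: Loose round grey lid, 132 mm across, 0.35 kg, lying on the black seal of the jar with its two vent cocks; a 6 mm spigot below centres it. Origin: middle of the face that lies on the seal, which is 117 mm above the worktop.
- lid_top (a point): Middle of the steel boss on top of the lid, where the foot of the screw lands (131 mm above the worktop).
- foot: Steel foot of the clamp screw, 32 mm across and 11 mm high; it hangs under the crosshead and goes down with the screw. Origin: middle of its lower face.
- spindle (a joint): How far the screw with its foot has come down, m (0.00318 x handwheel). The foot meets the lid at about 0.046. The upper end of the screw, 14 mm thick, stands out of the wheel's hub, at first at most level with the top of the crank grip, and sinks as the foot goes down.
- handwheel (a joint): Turn of the handwheel, rad, growing clockwise seen from above; a full clockwise turn brings the foot down 20 mm; 0.85 to 2.2 turns are needed. Dark level wheel over the crosshead, 108 mm across, rim at z 219 to 231 mm; it keeps its height and stays where it is left. Pushing the grip round takes 2 N slowly, 4 N at 0.1 m/s; once the foot bears on the lid it stops and pushing only raises the force.
- grip_mid (a point): Middle of the black upright crank grip on the rim of the handwheel: 53 mm high (z 234 to 287 mm above the worktop), 17 to 21 mm thick, 48 mm from the wheel's axis. This point is on its axis, 262 mm above the worktop. The grip spins freely on its pin, so it can be pushed round from behind by a fingertip or held while it is carried round.
- dish_a: Bystander: lower of two stacked agar dishes, 93 mm across, 16 mm high. Origin under its middle.
- dish_b: Bystander: agar dish on top of dish_a, 93 mm across, 16 mm high.
- saline: Bystander: small white reagent bottle with a blue cap, 46 mm across, 90 mm high.
- marker: Bystander: black felt marker lying down, 136 mm long.
- timer: Bystander: small white bench timer, 59 x 66 x 22 mm.
- tape: Bystander: roll of tape lying flat, 104 mm across, 24 mm high.
- loop: Bystander: inoculating loop lying down, 160 mm long.

How it is judged:
By the outcome, as a careful person would: the job done as asked, in the order asked, and still so for the second after the job is handed in, with the robot touching nothing.
It also fails if it takes over 64 s, if anything falls off the work surface, if the arm or the gripper's body presses on something with over 40 N, if the wrist force passes 120 N, or if a joint passes its speed limit or range.

## Working session

There is one attempt and no reset: what is moved stays moved. The work goes in short steps, each a Python script; the robot and the scene stay as the last script left them, time stands still between calls to the robot, and variables do not carry over. Pictures are saved under pics/ and viewed, at most 10 in all, crops included, and the job is handed in when it is done.

```bash
mkdir -p pics; ls
python3 - <<'E'
from plant import robot
import cv2,numpy as np
print(robot.nose_length, robot.sense())
for n in("scene","top"):
    f=robot.grab_frame(n); np.save(f"pics/{n}.npy",f,allow_pickle=True)
    cv2.imwrite(f"pics/{n}0.png",f["image"][:,:,::-1]); print(n,f["fx"],f["cx"],f["dist_coeffs"],f["R"],f["t"])
E
```

```text
pics
0.011 {'t': 0.0, 'joint_pos': array([ 1.17711645,  0.46941486, -0.04858183,  1.53368734,  0.02410922,
        1.14099554, -0.08230972]), 'joint_velocities': array([-1.46436565e-03, -4.23224919e-04, -6.24514934e-04, -5.68218182e-04,
        2.76826471e-04, -1.29554176e-03, -4.43355194e-05]), 'effort': array([ 8.21927597e-05, -5.10310864e+01, -4.66212840e-02, -2.37716943e+01,
        1.06583582e-02,  7.42472301e-03, -7.58999391e-06]), 'tcp_pos': array([ 0.24060373, -0.63006375,  0.24128206]), 'tcp_rot': array([-3.13967537e+00,  8.48754832e-05,  3.64793873e-01]), 'wrist_force': array([0.1205163, 0.1084227, 0.3060562]), 'torque': array([ 0.05700239, -0.04460719,  0.0147348 ]), 'gripper_force': 0.0, 'opening': 1.0010728963944235}
scene 385.3720813344072 280.7370168190501 [-0.07911388  0.          0.          0.          0.        ] [[-0.72920713 -0.68425985 -0.00674007]
 [-0.47250292  0.51061619 -0.71833982]
 [ 0.49497268 -0.52063381 -0.69565974]] [0.52964688 0.31472826 0.83302641]
top 490.22248540118534 278.24754245666736 [-0.01783216  0.          0.          0.          0.        ] [[ 0.021701   -0.99967652  0.01326353]
 [-0.98506642 -0.02364658 -0.1705432 ]
 [ 0.17080167 -0.0093645  -0.98526093]] [0.12558474 0.58932748 1.30997895]
```

View pics/scene0.png

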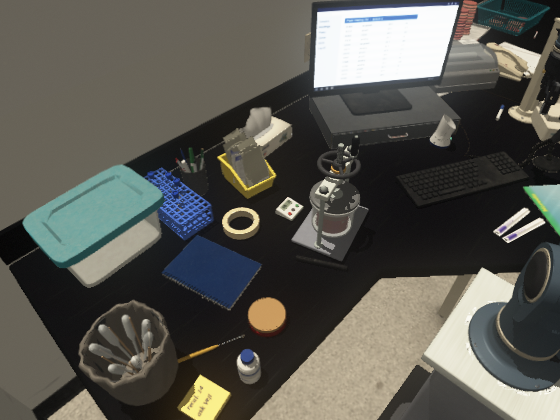

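View pics/top0.png

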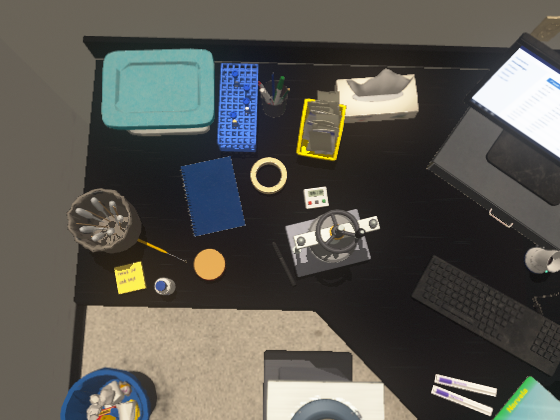

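The scene view shows the jar at about (332,200) with the wheel near (340,165). In the top view the wheel is at about (338,232), with the crosshead from (300,240) to (375,224). Next I'll compute positions and enlarge the top crop.

```bash
cat > h.py <<'E'
import numpy as np,cv2
def pts(f):
    """world point of each pixel from depth"""
    h,w=f["range_z"].shape
    K=np.array([[f["fx"],0,f["cx"]],[0,f["fy"],f["cy"]],[0,0,1]])
    uv=np.stack(np.meshgrid(np.arange(w),np.arange(h)),-1).reshape(-1,1,2).astype(float)
    n=cv2.undistortPoints(uv,K,np.array(f["dist_coeffs"])).reshape(h,w,2)
    z=f["range_z"]; c=np.dstack([n*z[...,None],z])
    return (c-f["t"])@f["R"], n
def ray(f,u,v,z):
    K=np.array([[f["fx"],0,f["cx"]],[0,f["fy"],f["cy"]],[0,0,1]])
    n=cv2.undistortPoints(np.array([[[u,v]]],float),K,np.array(f["dist_coeffs"])).ravel()
    d=f["R"].T@np.array([*n,1]); o=-f["R"].T@f["t"]
    return o+d*(z-o[2])/d[2]
E
python3 - <<'E'
from h import *
np.set_printoptions(precision=3,suppress=True)
for n,(r0,r1,c0,c1) in(("top",(195,285,280,400)),("scene",(120,210,280,400))):
    f=np.load(f"pics/{n}.npy",allow_pickle=True).item(); P,_=pts(f)
    cv2.imwrite(f"pics/{n}c.png",cv2.resize(f["image"][r0:r1,c0:c1,::-1],None,fx=6,fy=6,interpolation=cv2.INTER_CUBIC))
    Q=P[r0:r1,c0:c1].reshape(-1,3); g=f["range_z"][r0:r1,c0:c1].ravel()>0
    for lo,hi in((.205,.215),(.215,.236),(.24,.3)):
        m=g&(Q[:,2]>lo)&(Q[:,2]<hi); print(n,lo,m.sum(),Q[m].mean(0) if m.any() else '',Q[m].min(0),Q[m].max(0))
        if hi==.236:
            A=np.c_[2*Q[m][:,:2],np.ones(m.sum())]; s=np.linalg.lstsq(A,(Q[m][:,:2]**2).sum(1),rcond=None)[0]; print(s[:2])
        if hi==.3:
            ij=np.argwhere(m.reshape(r1-r0,c1-c0))+[r0,c0]
            for (i,j) in ij: print((j,i),P[i,j],end=' ')
            print()
E
```

```text
top 0.205 649 [0.533 0.003 0.21 ] [ 0.492 -0.106  0.205] [0.576 0.101 0.215]
top 0.215 915 [0.533 0.001 0.229] [ 0.48  -0.1    0.215] [0.587 0.094 0.236]
[ 0.534 -0.002]
top 0.24 141 [ 0.526 -0.029  0.276] [ 0.515 -0.059  0.24 ] [0.541 0.005 0.291]
(np.int64(340), np.int64(224)) [ 0.541 -0.     0.284] (np.int64(339), np.int64(225)) [0.539 0.002 0.282] (np.int64(340), np.int64(225)) [ 0.539 -0.001  0.28 ] (np.int64(341), np.int64(225)) [ 0.539 -0.003  0.281] (np.int64(342), np.int64(225)) [ 0.539 -0.005  0.282] (np.int64(343), np.int64(225)) [ 0.539 -0.007  0.285] (np.int64(338), np.int64(226)) [0.537 0.004 0.28 ] (np.int64(339), np.int64(226)) [0.536 0.002 0.286] (np.int64(340), np.int64(226)) [ 0.537 -0.001  0.281] (np.int64(341), np.int64(226)) [ 0.536 -0.002  0.286] (np.int64(342), np.int64(226)) [ 0.537 -0.005  0.282] (np.int64(343), np.int64(226)) [ 0.536 -0.007  0.286] (np.int64(337), np.int64(227)) [0.536 0.004 0.268] (np.int64(338), np.int64(227)) [0.534 0.004 0.286] (np.int64(339), np.int64(227)) [0.534 0.002 0.282] (np.int64(340), np.int64(227)) [ 0.534 -0.     0.284] (np.i
[... 19666 characters left out ...]
64(158)) [0.525 0.001 0.248] (np.int64(342), np.int64(158)) [ 0.526 -0.004  0.245] (np.int64(336), np.int64(159)) [0.537 0.004 0.241] (np.int64(337), np.int64(159)) [0.534 0.004 0.243] (np.int64(338), np.int64(159)) [0.529 0.007 0.247] (np.int64(339), np.int64(159)) [0.531 0.001 0.242] (np.int64(340), np.int64(159)) [0.527 0.002 0.245] (np.int64(341), np.int64(159)) [ 0.526 -0.001  0.244] (np.int64(342), np.int64(159)) [ 0.527 -0.006  0.241] (np.int64(337), np.int64(160)) [0.533 0.005 0.24 ] (np.int64(338), np.int64(160)) [0.531 0.004 0.241] (np.int64(339), np.int64(160)) [0.529 0.003 0.242] (np.int64(340), np.int64(160)) [0.527 0.002 0.242] (np.int64(339), np.int64(161)) [0.526 0.008 0.243]
```

View pics/topc.png

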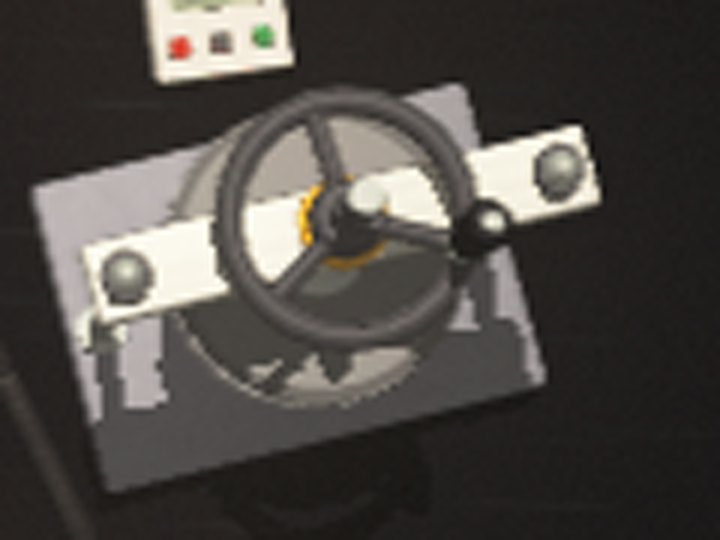

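View pics/scenec.png

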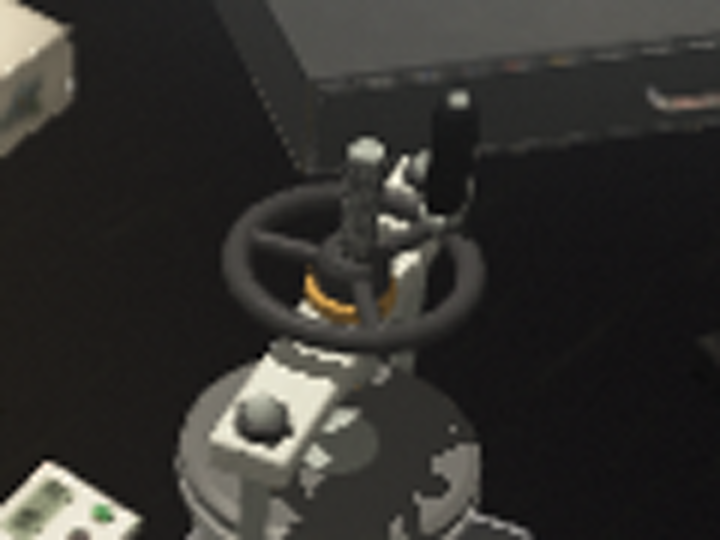

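The wheel axis is at about (0.533, -0.001) from the screw top at top-view (341,228). The crank grip is at about (0.523, -0.050), seen at top-view (361,232) and scene (355,140). I'll hold the grip with a fixed tool orientation, closing tangentially, and carry it round.

Run:
```python
from plant import robot
import numpy as np
np.set_printoptions(precision=3,suppress=True)
c=np.array([.533,-.0015]); g=np.array([.5235,-.0495])
for yaw in(1.36,-1.78):
    q=[robot.inverse_kinematics([*(c+.048*np.array([np.cos(a),np.sin(a)])),.257],[np.pi,0,yaw]) for a in np.arange(0,6.28,.4)]
    ok=all(x is not None for x in q); print(yaw,ok)
    if ok: print(np.min(q,0),np.max(q,0)); break
robot.move_straight([.241,-.631,.40],vel=.25)
robot.grip(.5)
robot.goto([*g,.37],[np.pi,0,yaw])
s=robot.sense();print(s["t"],s["tcp_pos"],s["tcp_rot"],s["wrist_force"],s["opening"])
import cv2
f=robot.grab_frame("scene");cv2.imwrite("pics/s1.png",cv2.resize(f["image"][70:220,260:440,::-1],None,fx=4,fy=4))
```

```text
1.36 True
[ 0.411  0.207 -0.756  1.717  0.15   1.065 -0.597] [ 0.543  0.377 -0.623  1.921  0.256  1.134 -0.367]
3.6833 [ 0.524 -0.051  0.37 ] [-3.141  0.     1.357] [ 0.57   0.444 -0.07 ] 0.5006261056686448
```

View pics/s1.png

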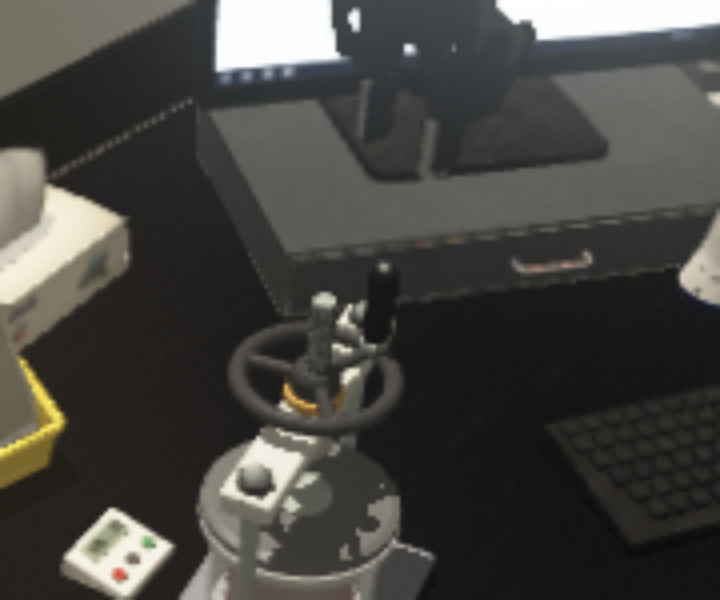

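The fingers (about (375,110) and (430,150) in the crop) hang over the grip at (382,300). I'll descend, close and test one short arc.

Run:
```python
from plant import robot
import numpy as np
np.set_printoptions(precision=4,suppress=True)
def show(k):
    s=robot.sense();print(k,round(s["t"],2),s["tcp_pos"],s["wrist_force"],round(s["opening"],3),round(s["gripper_force"],1));return s
print(robot.move_straight([.5235,-.0495,.257],vel=.12,contact_N=8)); show("down")
robot.grip(0,60); s=show("grip")
c=np.array([.533,-.0015]); p=s["tcp_pos"][:2]-c
a=np.arctan2(p[1],p[0]); print(a,np.hypot(*p))
for k in range(1,5):
    b=a-.2*k
    hit=robot.move_straight([*(c+.048*np.array([np.cos(b),np.sin(b)])),.257],vel=.08,contact_N=30)
    s=show(hit); F=s["wrist_force"]; print("rad",F[0]*np.cos(b)+F[1]*np.sin(b),"tan",F[0]*np.sin(b)-F[1]*np.cos(b))
```

```text
False
down 4.83 [ 0.5241 -0.0494  0.2578] [ 0.1515  1.3328 -0.7495] 0.498 0.0
grip 5.17 [ 0.5238 -0.0494  0.2579] [-1.778   0.0701  4.9727] 0.214 58.5
-1.7608373558539685 0.04882842076870687
False 5.43 [ 0.515  -0.0468  0.2579] [-0.4307 -2.8682  8.0848] 0.21 59.0
rad 2.816575422943946 tan -0.6922108089224448
False 5.7 [ 0.5063 -0.0423  0.2579] [-2.3751 -3.0684  8.4139] 0.215 59.0
rad 3.8710592075921024 tan 0.26631460196196044
False 5.97 [ 0.4987 -0.0361  0.2579] [-2.8528 -2.3034  7.277 ] 0.21 59.1
rad 3.647752100505187 tan 0.3716095216628632
False 6.23 [ 0.4924 -0.0284  0.2579] [-5.1281 -0.8341  9.0511] 0.217 59.2
rad 4.744972881303468 tan 2.1162559746168923
```

Run:
```python
from plant import robot
import numpy as np
np.set_printoptions(precision=4,suppress=True)
c=np.array([.533,-.0015]); a0=-1.761; b=-1.761-.8
while b>a0-2.3*2*np.pi:
    b-=.2
    hit=robot.move_straight([*(c+.048*np.array([np.cos(b),np.sin(b)])),.257],vel=.08,contact_N=25)
    s=robot.sense(); F=s["wrist_force"]; d=s["tcp_pos"][:2]-c; a=np.arctan2(d[1],d[0]); er,et=[np.cos(a),np.sin(a)],[np.sin(a),-np.cos(a)]
    rad,tan=F[:2]@er,-(F[:2]@et)
    print(f"{s['t']:.1f} turn {(a0-b)/6.283:.2f} lag {((a-b+3.14159)%6.28318-3.14159)*48:.1f}mm r {np.hypot(*d)*1e3:.1f} rad {rad:.1f} tan {tan:.1f} Fz {F[2]:.1f} o {s['opening']:.2f} {hit}")
    if hit or abs(tan)>18 or abs(rad)>25 or s["t"]>40: break
```

```text
6.5 turn 0.16 lag -0.0mm r 48.6 rad 5.3 tan -0.5 Fz 9.0 o 0.21 False
6.8 turn 0.19 lag -0.4mm r 48.5 rad 4.3 tan 0.0 Fz 9.1 o 0.21 False
7.0 turn 0.22 lag -0.7mm r 48.4 rad 4.1 tan -0.1 Fz 9.9 o 0.22 False
7.3 turn 0.25 lag -1.0mm r 48.3 rad 3.1 tan -0.7 Fz 6.9 o 0.21 False
7.6 turn 0.29 lag -1.2mm r 48.1 rad 2.5 tan 0.2 Fz 7.6 o 0.21 False
7.8 turn 0.32 lag -1.4mm r 48.0 rad -0.5 tan 0.5 Fz 6.0 o 0.21 False
8.1 turn 0.35 lag -1.3mm r 47.8 rad 0.1 tan -1.1 Fz 4.9 o 0.21 False
8.4 turn 0.38 lag -1.4mm r 47.7 rad -1.6 tan -0.5 Fz 5.2 o 0.21 False
8.6 turn 0.41 lag -1.3mm r 47.6 rad -1.4 tan -0.9 Fz 5.7 o 0.21 False
8.9 turn 0.45 lag -1.3mm r 47.5 rad -2.8 tan -0.8 Fz 6.2 o 0.21 False
9.2 turn 0.48 lag -1.3mm r 47.4 rad -1.6 tan -1.2 Fz 6.0 o 0.22 False
9.4 turn 0.51 lag -1.4mm r 47.3 rad -2.8 tan -0.2 Fz 5.9 o 0.22 False
9.7 turn 0.54 lag -1.3mm r 47.3 rad -3.9 tan -1.3 Fz 6.7 o 0.21 False
10.0 turn 0.57 lag -1.2mm r 47.3 rad -3.0 tan -1.5 Fz 7.5 o 0.21 False
10.2 turn 0.60 lag -1.0mm r 47.3 rad -3.3 tan -0.8 Fz 8.4 o 0.21 False
10.5 turn 0.64 lag -0.6mm r 47.4 rad -3.5 tan -0.6 Fz 8.0
[... 2536 characters left out ...]
4 turn 1.81 lag -0.2mm r 48.0 rad -1.3 tan -0.7 Fz 8.5 o 0.21 False
20.6 turn 1.85 lag -0.3mm r 48.2 rad -1.2 tan -0.4 Fz 7.9 o 0.21 False
20.9 turn 1.88 lag -0.3mm r 48.4 rad -0.5 tan -0.2 Fz 8.1 o 0.21 False
21.2 turn 1.91 lag -0.3mm r 48.5 rad -0.5 tan -1.0 Fz 7.7 o 0.22 False
21.4 turn 1.94 lag -0.3mm r 48.7 rad 0.3 tan -1.5 Fz 9.1 o 0.22 False
21.7 turn 1.97 lag -0.2mm r 48.7 rad 0.5 tan -0.8 Fz 9.7 o 0.21 False
22.0 turn 2.01 lag 1.4mm r 48.8 rad 0.7 tan 4.9 Fz 6.5 o 0.22 False
22.2 turn 2.04 lag 4.0mm r 48.9 rad 0.3 tan 11.8 Fz 2.0 o 0.21 False
22.5 turn 2.07 lag 6.9mm r 48.9 rad -0.5 tan 17.9 Fz -2.9 o 0.21 False
22.8 turn 2.10 lag 10.1mm r 48.9 rad -2.4 tan 25.7 Fz -6.2 o 0.21 False
```

Resistance began at about 1.98 turns and has risen to 26 N. I'll check by camera whether the foot bears and where the grip sits in the fingers.

Run:
```python
from plant import robot
import cv2,numpy as np
f=robot.grab_frame("scene");g=robot.grab_frame("top")
A=cv2.resize(f["image"][110:230,290:390,::-1],(400,480),interpolation=cv2.INTER_CUBIC)
B=cv2.resize(g["image"][190:290,290:390,::-1],(400,400),interpolation=cv2.INTER_CUBIC)
cv2.imwrite("pics/s2.png",np.hstack([A,cv2.copyMakeBorder(B,0,80,0,0,0)]))
s=robot.sense();print(s["t"],s["tcp_pos"],s["wrist_force"],s["torque"],s["tcp_rot"])
```

```text
22.8667 [ 0.50495389 -0.04147554  0.25812153] [ 22.01488393 -13.17426747  -6.54350015] [-2.70426109 -4.27442096 -0.0258041 ] [3.1236762  0.00342709 1.35388169]
```

View pics/s2.png

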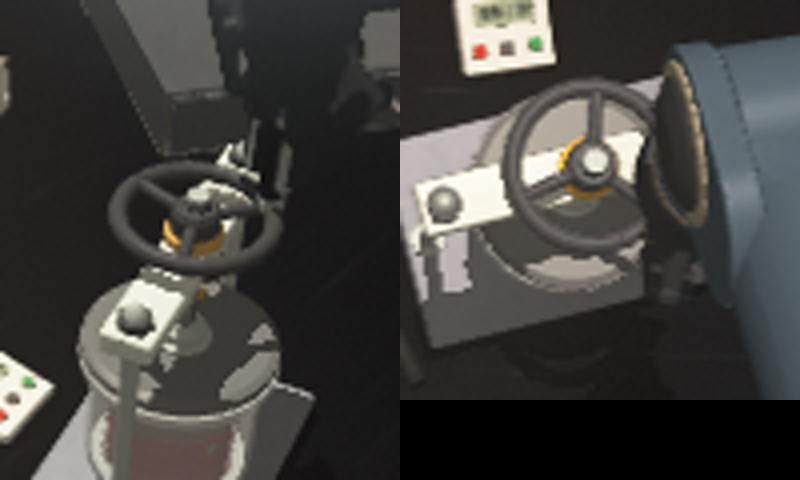

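The screw end has sunk almost to the hub (left picture, (200,205)). The foot is on the boss (about (190,330)), and the fingers still hold the grip at (265,170). I'll tighten slightly more, then release and retreat.

Run:
```python
from plant import robot
import numpy as np,cv2
np.set_printoptions(precision=4,suppress=True)
c=np.array([.533,-.0015]); b=-1.761-2.10*2*np.pi
def show(k):
    s=robot.sense();print(k,round(s["t"],2),s["tcp_pos"],s["wrist_force"],round(s["opening"],3));return s
for k in range(3):
    b-=.1
    robot.move_straight([*(c+.048*np.array([np.cos(b),np.sin(b)])),.257],vel=.04)
    F=show(k)["wrist_force"]
    if np.hypot(*F[:2])>33: break
robot.sleep(.5); show("hold")
# unload: bring target back toward the actual position before opening
for e in(.1,.2,.3):
    d=b+e; robot.move_straight([*(c+.048*np.array([np.cos(d),np.sin(d)])),.257],vel=.05)
    F=show("unload")["wrist_force"]
    if np.hypot(*F[:2])<15: break
robot.grip(.5); s=show("open")
p=s["tcp_pos"]; robot.move_straight([p[0],p[1],.38],vel=.12); show("up")
robot.move_straight([.42,-.25,.42],vel=.2)
f=robot.grab_frame("scene");g=robot.grab_frame("top")
A=cv2.resize(f["image"][110:230,290:390,::-1],(400,480),interpolation=cv2.INTER_CUBIC)
B=cv2.resize(g["image"][190:290,290:390,::-1],(400,400),interpolation=cv2.INTER_CUBIC)
cv2.imwrite("pics/s3.png",np.hstack([A,cv2.copyMakeBorder(B,0,80,0,0,0)])); show("end")
```

```text
0 23.13 [ 0.5028 -0.0398  0.2581] [ 24.1428 -17.5871  -8.2455] 0.21
1 23.4 [ 0.5004 -0.0378  0.2581] [ 25.2872 -20.8883  -8.115 ] 0.215
2 23.67 [ 0.4983 -0.0357  0.2582] [ 25.7002 -25.6731  -7.235 ] 0.215
hold 24.17 [ 0.4983 -0.0357  0.2581] [ 26.1352 -25.4612  -7.8763] 0.217
unload 24.42 [ 0.5008 -0.0382  0.2582] [ 25.8972 -21.4508  -9.2485] 0.214
unload 24.67 [ 0.5033 -0.0402  0.2582] [ 24.9532 -18.6212  -9.2028] 0.213
unload 24.92 [ 0.5059 -0.0421  0.2581] [ 23.3748 -13.7681  -6.9931] 0.21
open 25.27 [ 0.5021 -0.0368  0.2564] [ 17.6456  -3.7442 -10.3198] 0.499
up 26.45 [ 0.5015 -0.0369  0.3789] [ 0.4404 -0.5545 -0.2293] 0.495
end 27.86 [ 0.4205 -0.2488  0.4199] [ 0.1062  0.5818 -0.1447] 0.503
```

View pics/s3.png

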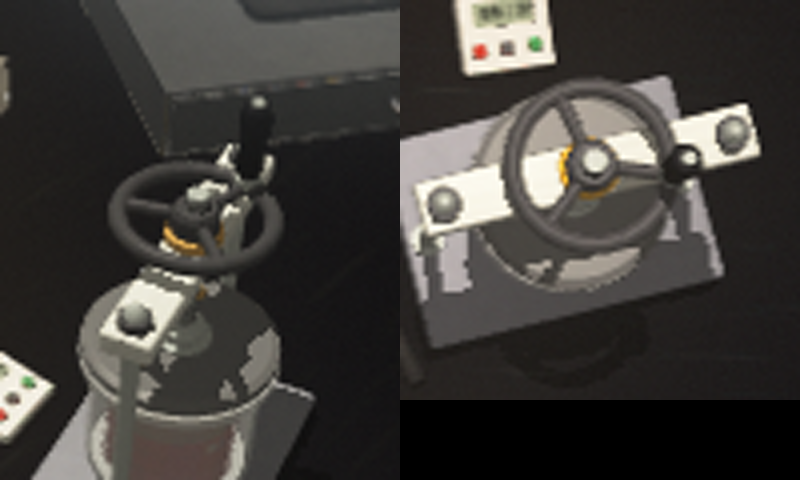

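The grip stands free at top-crop (685,163) and the screw end is low. Next I'll measure the final wheel angle and screw height to confirm nothing backed off.

Run:
```python
from plant import robot
from h import *
np.set_printoptions(precision=4,suppress=True)
for n in("top","scene"):
    f=robot.grab_frame(n);P,_=pts(f);g0=np.load(f"pics/{n}.npy",allow_pickle=True).item();P0,_=pts(g0)
    for k,Q in(("before",P0),("now",P)):
        d=np.linalg.norm(Q[...,:2]-[.533,-.0015],axis=2)
        m=(d<.065)&(d>.03)&(Q[...,2]>.275)&(Q[...,2]<.295); c=Q[m].mean(0)
        s=Q[(d<.006)&(Q[...,2]>.2)&(Q[...,2]<.3)][:,2]
        print(n,k,m.sum(),c,"angle",np.degrees(np.arctan2(c[1]+.0015,c[0]-.533)),"screw top",np.percentile(s,90))
# foot underside / boss: scene points between lid and crosshead near the axis
d=np.linalg.norm(P[...,:2]-[.533,-.0015],axis=2)
for k,Q in(("before",P0),("now",P)):
    d=np.linalg.norm(Q[...,:2]-[.533,-.0015],axis=2)
    print(k,np.histogram(Q[(d<.022)&(Q[...,2]>.11)&(Q[...,2]<.2)][:,2],bins=np.arange(.11,.201,.01))[0])
```

```text
top before 64 [ 0.5231 -0.0484  0.2841] angle -101.90957210187584 screw top 0.28614030604788265
top now 64 [ 0.5283 -0.049   0.2843] angle -95.6925712996299 screw top 0.24540114363307744
scene before 53 [ 0.5205 -0.0455  0.2826] angle -105.8895858979523 screw top 0.28365975848467223
scene now 57 [ 0.526  -0.046   0.2825] angle -98.98997620930668 screw top 0.24492160087676734
before [ 0 32 71  0  0  0 14  0  0]
now [ 0 20 54 29  8  2  0  0  1]
```

```bash
python3 -c "
from plant import robot
print(robot.close_job())"
```

```text
the job is handed in; nothing more can be done
None
```

The handwheel went about 1.98 turns clockwise until it stalled, with a peak push of about 36 N. The screw came down about 40 mm and the cameras show the foot on the lid; the gripper let go and backed off, no bystander was handled, and the job is handed in (no verdict was returned).

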